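Rebuild the decks of a rotary power switch

TASK

Rebuild the rotary switch: lift the clamp spindle out of the splined hub and stand it, fully home and let go, in the hole of the stand block, then stack every deck on the hub, seated flat, broad-tongue and narrow-tongue decks alternating from a broad one at the bottom, each broad tongue pointing to the end of the base with the terminal block and each narrow tongue to the opposite end. When all decks are on, put the spindle back upright in the hub's bore, its flange fully down on the hub. Leave the jar, the screwdriver and the tip bowl where they are.

Things in the scene. Friction and masses are not known exactly. Their poses are not given: they have to be found in the camera images.
- base: fixed switch base: grey block 150 (x) x 100 (y) x 12 mm high, origin at the centre of its underside, z up. Its +x end carries the terminal block: a raised black bar 16 x 80 mm, 12 mm high above the base, three brass screws, inner face 58 mm from the centre. At its centre stands the splined hub (see hub_top)
- hub_top (a point): top of the aluminium hub, on its axis, 64 mm above the base's underside; axes as the base. Hub 52 mm high above the base's top, four splines along base +x, +y, -x, -y, each 13 mm wide and reaching 17 mm from the axis (top 8 mm tapered in by 3.5 mm as a lead-in), round a bore 14 mm across, open at the top, 52 mm deep
- spindle_knob (a point): clamp spindle, loose, at the start upright in the hub's bore: steel shaft 11 mm diameter, 36 mm long, tapered tip; on it a steel flange 44 mm diameter, 5 mm thick; on that a black round knob 24 mm diameter, 32 mm high; about 90 g. This point: on the axis, 60 mm above the tip, 19 mm above the flange's top, 13 mm below the knob's top; z up the shaft
- spindle_tip (a point): lower end of the clamp spindle's shaft, on its axis; z up along the shaft. When home in hub or stand the flange rests on the top face, and the tip is 36 mm below that face
- stand: fixed aluminium stand block 60 x 60 x 45 mm high with one upright through hole 14 mm diameter at its centre; origin at the centre of its underside
- stand_mouth (a point): mouth of the stand's hole, at the centre of its top face, 45 mm above its underside
- broad1_mid (a point): broad-tongue deck, loose, flat on the table (may be absent): grey plastic plate 54 x 54 mm, 10 mm thick; cross-shaped toothed bore, slots 17 mm wide, 38 mm end to end along its x and y; brass tongue 30 mm wide, 4 mm thick, from its edge to 52 mm from the axis along its +x. Point: on the bore's axis, half-way up; z up. Grip its plain sides at +y and -y (27 mm off). About 50 g
- broad1_tongue (a point): tip of this deck's tongue, 52 mm from its bore's axis along the deck's +x, half-way up its thickness
- broad2_mid (a point): broad-tongue deck, loose, flat on the table (may be absent): grey plastic plate 54 x 54 mm, 10 mm thick; cross-shaped toothed bore, slots 17 mm wide, 38 mm end to end along its x and y; brass tongue 30 mm wide, 4 mm thick, from its edge to 52 mm from the axis along its +x. Point: on the bore's axis, half-way up; z up. Grip its plain sides at +y and -y (27 mm off). About 50 g
- broad2_tongue (a point): tip of this deck's tongue, 52 mm from its bore's axis along the deck's +x, half-way up its thickness
- broad3_mid (a point): broad-tongue deck, loose, flat on the table (may be absent): grey plastic plate 54 x 54 mm, 10 mm thick; cross-shaped toothed bore, slots 17 mm wide, 38 mm end to end along its x and y; brass tongue 30 mm wide, 4 mm thick, from its edge to 52 mm from the axis along its +x. Point: on the bore's axis, half-way up; z up. Grip its plain sides at +y and -y (27 mm off). About 50 g
- broad3_tongue (a point): tip of this deck's tongue, 52 mm from its bore's axis along the deck's +x, half-way up its thickness
- narrow1_mid (a point): narrow-tongue deck, loose, flat on the table: grey plastic plate 54 x 54 mm, 8 mm thick; cross-shaped toothed bore, slots 17 mm wide, 38 mm end to end along its x and y; brass tongue 12 mm wide, 4 mm thick, from its edge to 52 mm from the axis along its +x. Point: on the bore's axis, half-way up; z up. Grip its plain sides at +y and -y (27 mm off). About 40 g
- narrow1_tongue (a point): tip of this deck's tongue, 52 mm from its bore's axis along the deck's +x, half-way up its thickness
- narrow2_mid (a point): narrow-tongue deck, loose, flat on the table: grey plastic plate 54 x 54 mm, 8 mm thick; cross-shaped toothed bore, slots 17 mm wide, 38 mm end to end along its x and y; brass tongue 12 mm wide, 4 mm thick, from its edge to 52 mm from the axis along its +x. Point: on the bore's axis, half-way up; z up. Grip its plain sides at +y and -y (27 mm off). About 40 g
- narrow2_tongue (a point): tip of this deck's tongue, 52 mm from its bore's axis along the deck's +x, half-way up its thickness
- flux_jar: bystander: small closed amber jar, 44 mm diameter, 50 mm high, origin at its underside
- driver: bystander: screwdriver lying on the bench, 160 mm long
- tip_tin: bystander: small steel bowl for soldering tips, 60 mm across, 30 mm high, origin at its underside
Not all that is in view belongs to the job. What is meant by the stand is not turquoise or yellow, and is the smaller of those in its own colour.

How it is judged:
On the way, in this order (a step that is already met when the one before it is completed fails the run):
1. the clamp spindle stands upright in the stand's hole, flange on the block, let go (horizontal distance between spindle_tip and stand_mouth below 0.004 m and z of spindle_tip in the frame of stand between 0.006 and 0.012 m and angle between spindle_tip's own z axis and vertical below 0.07 rad and contact force between the fingers and spindle below 0.05 N), for 0.2 s.
2. all decks present are seated on the hub, kinds alternating from a broad one at the bottom, broad tongues towards the terminal block, narrow ones away from it (x of broad1_mid in the frame of base between -0.004 and 0.004 m and y of broad1_mid in the frame of base between -0.004 and 0.004 m and angle between each of broad1_mid, broad2_mid, broad3_mid, narrow1_mid, narrow2_mid's own z axis and vertical below 0.07 rad and x of each of broad1_tongue, broad2_tongue, broad3_tongue in the frame of base above 0.04 m and (z of broad1_mid in the frame of base between 0.014 and 0.02 m or z of broad1_mid in the frame of base between 0.032 and 0.038 m or z of broad1_mid in the frame of base between 0.05 and 0.056 m) and x of broad2_mid in the frame of base between -0.004 and 0.004 m and y of broad2_mid in the frame of base between -0.004 and 0.004 m and (z of broad2_mid in the frame of base between 0.014 and 0.02 m or z of broad2_mid in the frame of base between 0.032 and 0.038 m or z of broad2_mid in the frame of base between 0.05 and 0.056 m) and x of broad3_mid in the frame of base between -0.004 and 0.004 m and y of broad3_mid in the frame of base between -0.004 and 0.004 m and (z of broad3_mid in the frame of base between 0.014 and 0.02 m or z of broad3_mid in the frame of base between 0.032 and 0.038 m or z of broad3_mid in the frame of base between 0.05 and 0.056 m) and x of narrow1_mid in the frame of base between -0.004 and 0.004 m and y of narrow1_mid in the frame of base between -0.004 and 0.004 m and x of each of narrow1_tongue, narrow2_tongue in the frame of base below -0.04 m and (z of narrow1_mid in the frame of base between 0.023 and 0.029 m or z of narrow1_mid in the frame of base between 0.041 and 0.047 m) and x of narrow2_mid in the frame of base between -0.004 and 0.004 m and y of narrow2_mid in the frame of base between -0.004 and 0.004 m and (z of narrow2_mid in the frame of base between 0.023 and 0.029 m or z of narrow2_mid in the frame of base between 0.041 and 0.047 m)), for 0.2 s.
At the end, for the whole second after the job is handed in: every deck present flat (0.07 rad) on the hub, within 4 mm of its axis and 3 mm of its height in the alternating stack, broad tongues towards the terminal block, narrow ones away; spindle upright in the hub's bore within 4 mm, flange within 3 mm of the hub's top, at rest (all of step 2 and horizontal distance between spindle_tip and hub_top below 0.004 m and z of spindle_tip in the frame of base between 0.025 and 0.031 m and angle between spindle_tip's own z axis and vertical below 0.07 rad and linear speed of spindle below 0.02 m/s); the robot touches nothing.
It fails at once if the jar is pushed more than 40 mm from its place (distance of flux_jar from where it was at the start of the episode above 0.04 m).
It fails at once if the screwdriver is pushed more than 40 mm from its place (distance of driver from where it was at the start of the episode above 0.04 m).
It fails at once if the tip bowl is pushed more than 40 mm from its place (distance of tip_tin from where it was at the start of the episode above 0.04 m).
Of broad1, broad2, broad3 only 2 to 3 are there at a start; the rules pass over those that are not, and their reading is None.
At some moment in a run one of broad1, broad2, broad3, narrow1, narrow2 may be knocked a few centimetres aside while the robot is not near it.
It also fails if it takes over 210 s, if anything falls off the work surface, if the arm or the gripper's body presses on something with over 40 N, if the wrist force passes 120 N, or if a joint passes its speed limit or range.

ROBOT

A 7-joint arm with a two-finger parallel gripper is mounted at the origin on the work surface. World frame = base frame: x ahead of the robot, y to its left, z up, the work surface at z = 0. Lengths are in m, angles in rad, forces in N, time in s.
With the tool pointing down it reaches from about 0.425 to 0.925 m from the base axis. Payload 6.8 kg.
Tool frame: the origin (TCP) lies midway between the tips of the shut fingers; the grasp point (between the pads) lies 19 mm behind it; z points along the fingers, y is the line along which they close (so a half turn about z gives the same grasp; the last joint's range is limited). The gripper opens to 85 mm and grips with 20 to 120 N. Pads are 22 mm wide; open, the fingers measure 114 mm over their backs; the gripper's body (76 mm by 85 mm) begins 54 mm behind the grasp point. The pads swing forward as they close: fully open they stand 13 mm farther back than shut.
Start: joints at [1.163, 0.477, 0.022, 1.555, -0.011, 1.109, -0.083], TCP at [0.199, -0.645, 0.231] pointing down, gripper open.
Joint ranges: [-2.96, 2.96], [-0.34, 2.1], [-1.41, 1.46], [0.24, 2.44], [-1.37, 4.51], [0.17, 1.92], [-2.96, 2.96]. Speed limits (rad/s): [2.39, 2.39, 3.14, 3.14, 3.14, 3.14, 3.14].

INTERFACE

Orientations are given as a unit quaternion [w, x, y, z].
In Python, from station import * gives the robot as it stands.
- The arm moves only by the shell command python3 -m creep 'ROWS' [FORCE]. ROWS is JSON, a list of rows, each a list of 7 numbers: the gripper command: -1 is shut, 1 is fully open, values between are in proportion, then the shift along the world's x, y, z in mm, then the turn, a rotation vector about the world's x, y, z in rad. A call has 1 to 5 rows; each row shifts and turns the commanded pose from where the row before left it; what a row does not reach is not made up. A row lasts 1/8 s, in which the tool goes at most 62.5 mm and 10.7 degrees, less where a joint would pass 70% of its speed; a pose out of reach is approached as far as the arm can. A call is refused whole if a number of a shift passes 62.5 or a number of a turn 0.188, either way. A call with a gripper value outside its range is refused whole. The fingers move at their own pace and stop on an object; FORCE is the grip in N (left out, the last holds). Time passes only in rows, so rows that do not move let the fingers close. It gives the time, the measured TCP pose, the force, the opening and the grip force at its end, in the units of the state.
- get_obs(): the state, without advancing time (a new reading comes with each control period).
- read_camera(name): name is "scene" or "top"; returns (picture, depth): 480x640x3 uint8, red, green, blue; 480x640 float32, m along the optical axis (not along the pixel's ray), 0 where there is no reading.
- camera_params(name): a dict with "intrinsics" (3x3 intrinsics, pixels), "cam_to_world" (4x4, takes a point from camera to world coordinates). Camera axes: x right, y up, looking along -z (the intrinsics and any distortion apply to the point x, -y, -z); pixel columns grow to the right and rows downward; lengths in m; the calibration is good to about 2 mm. A picture is of the moment at which its call begins. camera_params takes no time and is no camera call.
- hand_in(): hands the job in; it is judged then, once.
The state is a dict: "t": time; "q": joint angles; "joint_vel": joint speeds; "joint_torque": joint torques, N m; "eef_pos": TCP position; "tool_rot": TCP orientation; "contact_force": force on the tool from outside, world axes, zero at the start; "torque": the same for the moment, N m; "gripper_width": opening from 0.0 (shut) to 1.0 (fully open); "grasp_force": force on a finger pad.
Only numpy, scipy, OpenCV 4.12 (cv2) and the standard library are available. Lean on these libraries where they do the work, as an engineer would, in place of code of your own. Each camera call takes 0.05 s, during which the arm holds its last target. There are 200 camera calls.

## Working session

There is one attempt and no reset: what is moved stays moved. The work goes in short steps, Python scripts to look and compute and a shell command to move; the robot and the scene stay as the last step left them, time stands still between calls to the robot, and variables do not carry over. Pictures are saved under pics/ and viewed, at most 14 in all, crops included, and the job is handed in when it is done.

```bash
mkdir -p pics; ls
python3 - <<'E'
from station import *
import cv2
for n in("scene","top"):
    p,d=read_camera(n); cv2.imwrite(f"pics/{n}0.png",p[:,:,::-1]); c=camera_params(n); print(n,c["intrinsics"],c["cam_to_world"])
o=get_obs(); print(o)
E
```

```text
pics
scene [[439.31034503   0.         318.65560616]
 [  0.         439.31034503 240.65690935]
 [  0.           0.           1.        ]] [[-4.44754861e-01 -7.22206698e-01  5.29726910e-01  1.09716565e+00]
 [ 8.95652240e-01 -3.58348135e-01  2.63426799e-01  1.99126870e-01]
 [-4.21948665e-04  5.91611443e-01  8.06223122e-01  8.57853433e-01]
 [ 0.00000000e+00  0.00000000e+00  0.00000000e+00  1.00000000e+00]]
top [[525.91976141   0.         326.97385616]
 [  0.         525.91976141 249.38194565]
 [  0.           0.           1.        ]] [[-0.02995491  0.98960352 -0.14066829  0.42084281]
 [-0.99943825 -0.03176952 -0.01067155 -0.06061381]
 [-0.01502956  0.14026961  0.98999927  1.28602222]
 [ 0.          0.          0.          1.        ]]
{'t': 0.1, 'q': array([ 1.16290318,  0.47776754,  0.02235797,  1.55632542, -0.01151332,
        1.10927901, -0.08310526]), 'joint_vel': array([-2.14776212e-04, -5.56352343e-04,  8.75956696e-04, -2.03672510e-03,
        1.13726380e-03, -1.13502120e-03, -9.47886535e-05]), 'joint_torque': array([ 3.77137359e-03, -5.97768545e+01,  1.61336828e+00, -2.81958872e+01,
        1.28455949e-02,  5.01941060e-03, -1.30049136e-05]), 'eef_pos': array([ 0.19917569, -0.64440436,  0.23040109]), 'tool_rot': array([-8.05535265e-04,  9.88786528e-01,  1.49333587e-01, -1.80485385e-04]), 'contact_force': array([-0.27911414, -1.48938586,  0.65385252]), 'torque': array([0.0182488 , 0.02787964, 0.01572912]), 'grasp_force': 0.0, 'gripper_width': 0.9990268668379007}
```

View pics/scene0.png

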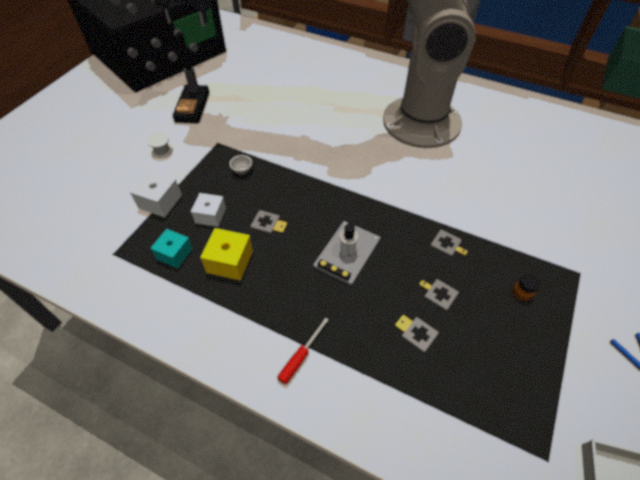

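View pics/top0.png

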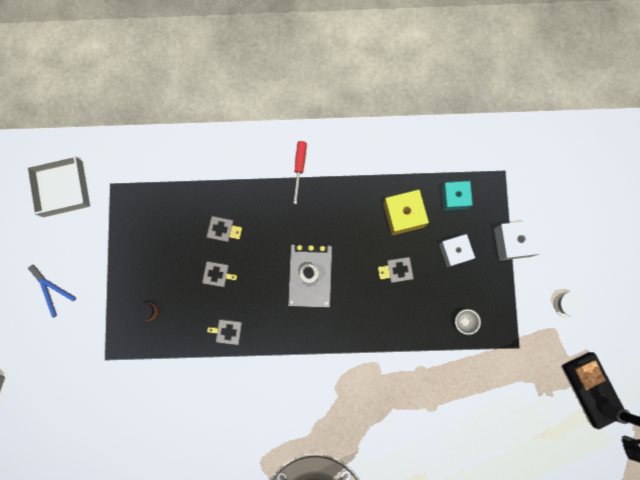

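The four decks are visible in top: broad (225,229) and (400,270), narrow (215,274) and (228,332). The base is at (310,275) with its terminal block facing image-up. Of the two white blocks, the smaller is at (458,250), so that is the stand. The jar, driver and bowl are at (150,311), (298,170) and (467,321).

```bash
cat > h.py <<'E'
from station import *
import numpy as np, cv2
def ray(n,u,v):
    c=camera_params(n);K=c["intrinsics"];M=c["cam_to_world"]
    d=np.array([(u-K[0,2])/K[0,0],-(v-K[1,2])/K[1,1],-1.]);return M[:3,3],M[:3,:3]@d
def at(n,u,v,z):
    o,d=ray(n,u,v);return o+d*(z-o[2])/d[2]
def px(n,P):
    c=camera_params(n);K=c["intrinsics"];M=c["cam_to_world"]
    p=M[:3,:3].T@(np.asarray(P,float)-M[:3,3]);return K[0,0]*p[0]/-p[2]+K[0,2],-K[1,1]*p[1]/-p[2]+K[1,2]
def crop(n,x0,y0,x1,y1,s,f):
    p,_=read_camera(n);cv2.imwrite(f,cv2.resize(p[y0:y1,x0:x1,::-1],None,fx=s,fy=s,interpolation=cv2.INTER_CUBIC))
def blobs(n,mask,z,amin=15,off=(0,0)):
    k,l,s,c=cv2.connectedComponentsWithStats(mask.astype(np.uint8))
    for i in range(1,k):
        if s[i,4]>=amin:
            r=cv2.minAreaRect(np.argwhere(l==i)[:,::-1].astype(np.float32))
            print(n,np.round(c[i]+off,2),"A",s[i,4],"w",np.round(at(n,*(c[i]+off),z)*1000,1)[:2],"rect",np.round(r[0],1),np.round(r[1],1),round(r[2],1))
E
python3 - <<'E'
from h import *
for n in("scene","top"):
    p,d=read_camera(n);hs=cv2.cvtColor(p,cv2.COLOR_RGB2HSV)
    H,S,V=cv2.split(hs)
    print("yellow");blobs(n,(S>110)&(V>100)&(H>15)&(H<40),.005)
    print("grey");blobs(n,(S<60)&(V>85)&(V<190),.01,60)
p,_=read_camera("top")
a=cv2.resize(p[205:350,190:450,::-1],None,fx=3,fy=3,interpolation=cv2.INTER_CUBIC);cv2.imwrite("pics/c1.png",a)
p,_=read_camera("scene")
a=cv2.resize(p[170:360,150:480,::-1],None,fx=2.4,fy=2.4,interpolation=cv2.INTER_CUBIC);cv2.imwrite("pics/c2.png",a)
E
```

```text
yellow
scene [356.85  40.56] A 27 w [-328.6 -355. ] rect [357.   40.7] [10.4  3.7] 11.3
scene [182.76 107.5 ] A 38 w [ 265.7 -684.1] rect [182.6 107.9] [ 7.1 10.2] 60.3
scene [279.95 225.66] A 119 w [ 538.1 -185.6] rect [279.9 225.6] [11.6 11.4] 14.0
scene [224.33 251.91] A 1725 w [ 665.5 -264.6] rect [223.4 251.6] [43.2 46.1] 14.0
scene [461.2  250.22] A 60 w [411.8 235.5] rect [461.4 250.2] [10.7  5.4] 26.6
scene [322.69 262.81] A 26 w [589.8 -42.8] rect [322.5 262.5] [5.7 4.2] 45.0
scene [333.48 268.  ] A 27 w [591.6 -14.2] rect [334. 268.] [6. 4.] 0.0
scene [344.67 273.15] A 27 w [592.8  14.6] rect [345. 273.] [6. 4.] 0.0
scene [424.98 284.48] A 65 w [540.  188.4] rect [424.7 284.2] [11.4  6.1] 33.7
scene [403.09 322.63] A 170 w [650.2 176.4] rect [403.1 322.6] [12.  14.4] 36.9
grey
scene [379.3  213.99] A 25052 w [398.3  21.3] rect [339.  231.8] [714.5 384.5] 16.3
scene [451.61  12.96] A 373 w [-665.1 -103.1] rect [449.3  11.9] [23.3 45. ] 88.7
scene [618.75 139.83] A 190 w [-166.   535.6] rect [621.6 138.1] [18.  33.1] 82.9
scene [161.16 151.54] A 308 w [ 458.5 -613.1] rect [16
[... 2595 characters left out ...]
3] 80.5
top [214.82 273.71] A 376 w [550.9 228.8] rect [214.9 273.7] [22.7 22.9] 11.3
top [ 36.19 272.35] A 142 w [568.1 668.8] rect [ 39. 276.] [28.3  8.5] 45.0
top [558.45 302.11] A 146 w [ 456.5 -598.5] rect [559.2 301.8] [12.6 22.2] 2.9
top [467.99 321.86] A 448 w [ 416.1 -379.1] rect [467.5 321.5] [25. 25.] 90.0
top [228.48 331.8 ] A 405 w [409.7 195.8] rect [228.3 331.8] [23.6 23.6] 7.1
top [592.88 398.71] A 227 w [ 229.6 -657.9] rect [597.3 399.9] [99.5 39.6] 55.8
top [611.05 383.73] A 75 w [ 262.5 -703.7] rect [610.2 382.4] [72.9  3.6] 59.2
top [  1.39 379.12] A 67 w [314.1 740.3] rect [  2. 380.] [20.  4.] 90.0
top [313.9 467.5] A 1433 w [93.2 -1.3] rect [314.  465.5] [27. 88.] 90.0
```

View pics/c1.png

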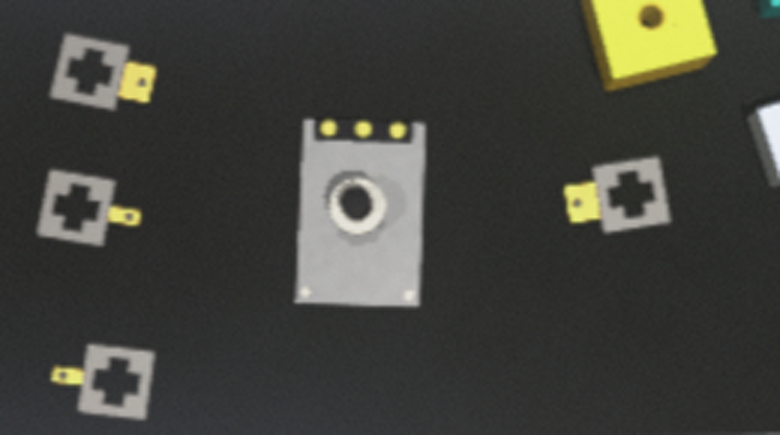

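View pics/c2.png

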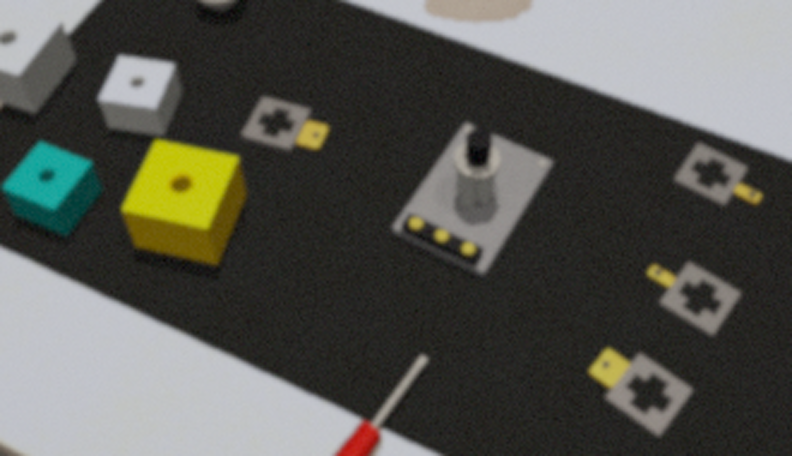

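Crop 1 places the decks at (90,72), (77,207), (117,381) and (632,194), and the spindle flange ring at (358,205). Crop 2 agrees: the stand is the small white block at (140,90).

Run:
```python
from h import *
P=lambda n,u,v,z:print(n,np.round(at(n,u,v,z)*1000,1)[:2])
print("screws");
for u,v in((299,247.17),(310.6,247.56),(322,248)):P("top",u,v,.0245)
for u,v in((322.69,262.81),(333.48,268),(344.67,273.15)):P("scene",u,v,.0245)
print("base far corners c1 z.012")
for a,b in((296,302),(420,305)):P("top",190+a/3,205+b/3,.012)
print("base corners c2")
for a,b in((467,122),(553,160)):P("scene",150+a/2.4,170+b/2.4,.012)
print("flange/knob")
for n,(x0,y0,x1,y1) in (("top",(295,258,325,292)),("scene",(335,215,365,250))):
    p,d=read_camera(n);g=cv2.cvtColor(p,cv2.COLOR_RGB2GRAY)[y0:y1,x0:x1]
    blobs(n,g<60,.101,20,(x0,y0)); blobs(n,g>185,.069,20,(x0,y0))
print("stand")
for n,(x0,y0,x1,y1),c in (("top",(435,228,482,272),(458,250)),("scene",(185,185,232,230),(207,205))):
    p,d=read_camera(n);g=cv2.cvtColor(p,cv2.COLOR_RGB2GRAY)[y0:y1,x0:x1]
    blobs(n,g>195,.045,100,(x0,y0)); blobs(n,g<140,.045,3,(x0,y0))
for a,b in((137,82),):P("scene",150+a/2.4,170+b/2.4,.045)
# world height at flange & knob from depth
p,d=read_camera("top");print(d[270:278,303:316].round(3))
```

```text
screws
top [607.7  20.7]
top [605.8  -7.5]
top [603.9 -35.1]
scene [601.4 -37.2]
scene [603.1  -9.3]
scene [604.4  18.8]
base far corners c1 z.012
top [467.7  49.6]
top [462.3 -50. ]
base corners c2
scene [458.5 -46.9]
scene [464.7  50.5]
flange/knob
top [308.18 271.94] A 62 w [539.1  -3.8] rect [13. 14.] [8. 8.] 90.0
top [309.82 275.08] A 130 w [534.8  -5.9] rect [13.8 15.2] [17.  17.7] 45.0
scene [349.74 223.06] A 423 w [526.4  -8.2] rect [14.5 11.5] [23. 29.] 90.0
stand
top [458.29 249.5 ] A 582 w [ 586.9 -358.9] rect [23.3 21.4] [25.  24.3] 71.6
top [457.91 249.48] A 1399 w [ 587. -358.] rect [23.  21.5] [43. 46.] 90.0
top [458.12 249.59] A 17 w [ 586.7 -358.5] rect [23.  21.5] [3. 4.] 90.0
scene [206.87 204.24] A 154 w [ 585.6 -360.3] rect [21.5 19. ] [21.9 15.1] 8.1
scene [208.37 207.82] A 1625 w [ 593.5 -350.4] rect [23. 22.] [44. 46.] 90.0
scene [206.67 203.89] A 9 w [ 584.9 -361.4] rect [21.8 18.8] [2.1 2.8] 45.0
scene [ 585.2 -360. ]
[[1.193 1.191 1.192 1.192 1.197 1.191 1.191 1.193 1.194 1.195 1.22  1.222
  1.224]
 [1.193 1.191 1.191 1.19  1.189 1.193 1.193 1.192 1.195 1.192 1.223 1.222
  1.223]
 [1.194 1.191 1.195 1.192 1.194 1.192 1.191 1.194 1.194 1.193 1.218 1.225
  1.223]
 [1.19  1.189 1.191 1.19  1.192 1.189 1.191 1.193 1.191 1.19  1.206 1.227
  1.223]
 [1.195 1.194 1.195 1.19  1.191 1.19  1.188 1.19  1.19  1.192 1.221 1.223
  1.222]
 [1.23  1.191 1.192 1.19  1.188 1.19  1.192 1.19  1.193 1.193 1.224 1.223
  1.225]
 [1.223 1.222 1.192 1.192 1.192 1.194 1.187 1.19  1.2   1.216 1.218 1.225
  1.217]
 [1.219 1.224 1.217 1.199 1.19  1.194 1.198 1.2   1.217 1.219 1.221 1.224
  1.221]]
```

Hub axis is about (538,-4) and base yaw about -3.4°. The stand is at (586,-359.5). Both cameras agree to 2–3 mm, so I'm moving over the hub now.

```bash
python3 -m creep '[[1,28.25,53.35,0,0,0,-0.036],[1,28.25,53.35,0,0,0,-0.036],[1,28.25,53.35,0,0,0,-0.036],[1,28.25,53.35,0,0,0,-0.036],[1,28.25,53.35,0,0,0,-0.036]]' 30
python3 -m creep '[[1,28.25,53.35,0,0,0,-0.036],[1,28.25,53.35,0,0,0,-0.036],[1,28.25,53.35,0,0,0,-0.036],[1,28.25,53.35,0,0,0,-0.036],[1,28.25,53.35,0,0,0,-0.036]]'
python3 -m creep '[[1,28.25,53.35,0,0,0,0],[1,28.25,53.35,0,0,0,0],[1,0,0,-50,0,0,0],[1,0,0,0,0,0,0],[1,0,0,0,0,0,0]]'
cat >> h.py <<'E'
from scipy.spatial.transform import Rotation as R
def st():
    o=get_obs();w=o["tool_rot"];r=R.from_quat([w[1],w[2],w[3],w[0]]).as_matrix()
    print("t",round(o["t"],2),"p",np.round(o["eef_pos"]*1000,1),"yaw",round(np.degrees(np.arctan2(r[1,0],r[0,0])),1),"zax",r[:,2].round(3),"q",o["q"].round(2),"F",o["contact_force"].round(1),"w",round(o["gripper_width"]*85,1),"g",round(o["grasp_force"],1))
E
python3 -c "
from h import *
st();crop('scene',240,130,440,280,4,'pics/s1.png')"
```

```text
t: 1.18
eef_pos: [0.3414, -0.3764, 0.2317]
tool_rot: [0.0, 0.998, 0.059, 0.0]
contact_force: [1.6, -0.1, -0.2]
gripper_width: 0.999
grasp_force: 0.0
t: 1.8
eef_pos: [0.4827, -0.1098, 0.2318]
tool_rot: [0.0, 1.0, -0.031, 0.001]
contact_force: [0.5, 0.6, 0.2]
gripper_width: 1.0
grasp_force: 0.0
t: 2.42
eef_pos: [0.5387, -0.0057, 0.1824]
tool_rot: [0.0, 1.0, -0.031, 0.0]
contact_force: [-0.2, -0.0, 1.0]
gripper_width: 1.002
grasp_force: 0.0
t 2.42 p [538.7  -5.7 182.4] yaw -3.5 zax [ 0.001 -0.    -1.   ] q [ 0.16  0.33 -0.32  1.91  0.13  0.92 -1.86] F [-0.2 -0.   1. ] w 85.1 g 0.0
```

View pics/s1.png

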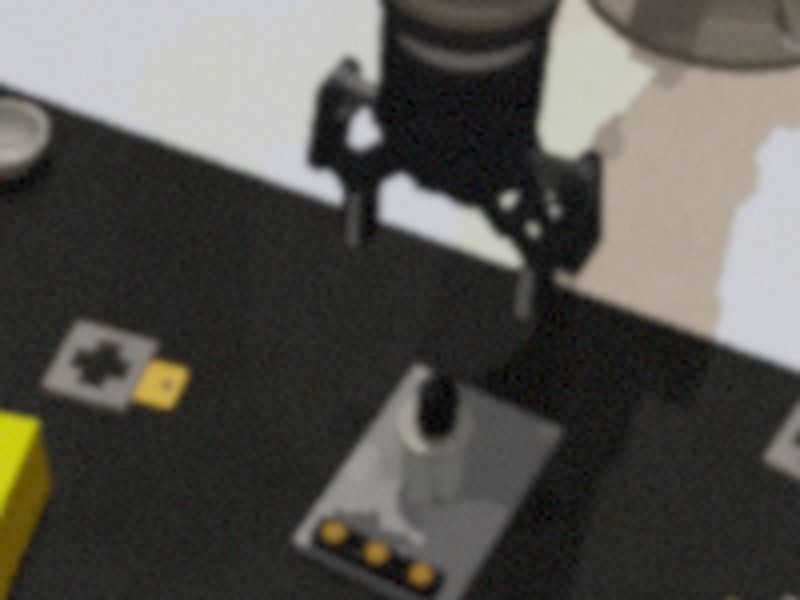

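The gripper is over the hub, with its open tips at about (353,245) and (522,318) in the crop and the knob below at (435,400). I'll check the scene camera's bias against the fingertips.

```bash
python3 -c "
from h import *
for z in(.188,.192,.195): print(at('scene',240+353/4,130+245/4,z)*1000,at('scene',240+522/4,130+318/4,z)*1000)
"
python3 -m creep '[[1,0,0,-40,0,0,0],[1,0,0,-35,0,0,0],[1,0,1,-25,0,0,0],[1,0,0,-8,0,0,0],[1,0,0,0,0,0,0]]'
python3 -m creep '[[-0.2,0,0,0,0,0,0],[-1,0,0,0,0,0,0],[-1,0,0,0,0,0,0],[-1,0,0,0,0,0,0],[-1,0,0,0,0,0,0]]' 30
python3 -c "from h import *
st()"
```

```text
[535.10677505 -58.20909075 188.        ] [542.01691094  38.6184172  188.        ]
[538.46308464 -56.6724205  192.        ] [545.33195696  39.57688629 192.        ]
[540.98031684 -55.51991782 195.        ] [547.81824148  40.29573811 195.        ]
t: 3.1
eef_pos: [0.5391, -0.0042, 0.0743]
tool_rot: [0.0, 1.0, -0.031, 0.001]
contact_force: [-0.2, 0.1, 0.3]
gripper_width: 1.002
grasp_force: 0.0
t: 3.72
eef_pos: [0.5386, -0.0037, 0.0738]
tool_rot: [0.0, 1.0, -0.03, 0.0]
contact_force: [-1.3, 0.2, 5.0]
gripper_width: 0.271
grasp_force: 29.3
t 3.73 p [538.6  -3.7  73.8] yaw -3.5 zax [ 0.001 -0.    -1.   ] q [ 0.12  0.48 -0.29  1.99  0.21  0.7  -1.93] F [-1.3  0.2  5. ] w 23.0 g 29.3
```

The knob is gripped at 23 mm opening. Next I lift it and carry it to the stand.

```bash
python3 -m creep '[[-1,0,0,15,0,0,0],[-1,0,0,30,0,0,0],[-1,0,0,30,0,0,0],[-1,8,-59.2,0,0,0,0],[-1,8,-59.2,0,0,0,0]]' 40
python3 -m creep '[[-1,8,-59.2,0,0,0,0],[-1,8,-59.2,0,0,0,0],[-1,8,-59.2,0,0,0,0],[-1,7.8,-59.4,0,0,0,0],[-1,0,0,0,0,0,0]]'
python3 -m creep '[[-1,0,0,-25,0,0,0],[-1,0,0,-20,0,0,0],[-1,0,0,-5,0,0,0],[-1,0,0,0,0,0,0],[-1,0,0,0,0,0,0]]'
python3 -c "from h import *
st();p,d=read_camera('scene');a=p[140:240,140:270,::-1];b=read_camera('top')[0][200:300,400:530,::-1]
cv2.imwrite('pics/s2.png',cv2.resize(np.hstack([a,b]),None,fx=3,fy=3,interpolation=cv2.INTER_CUBIC))"
```

```text
t: 4.35
eef_pos: [0.5551, -0.1227, 0.1498]
tool_rot: [0.0, 1.0, -0.029, 0.001]
contact_force: [0.4, -1.0, -1.1]
gripper_width: 0.268
grasp_force: 39.3
t: 4.97
eef_pos: [0.5842, -0.3664, 0.1484]
tool_rot: [0.002, 0.999, -0.034, -0.0]
contact_force: [-0.8, 0.2, -1.1]
gripper_width: 0.262
grasp_force: 39.5
t: 5.6
eef_pos: [0.5868, -0.3592, 0.0993]
tool_rot: [0.0, 1.0, -0.03, 0.001]
contact_force: [1.0, 0.0, -0.7]
gripper_width: 0.268
grasp_force: 39.5
t 5.6 p [ 586.8 -359.2   99.3] yaw -3.4 zax [ 0.001 -0.001 -1.   ] q [ 0.6   0.64 -0.2   1.62  0.15  0.9  -1.29] F [ 1.   0.  -0.7] w 22.8 g 39.5
```

View pics/s2.png

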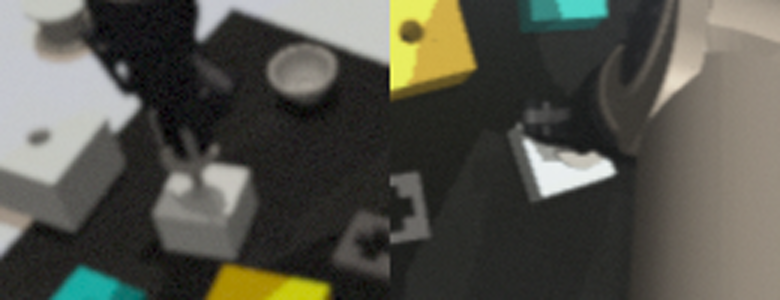

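The spindle is held upright over the stand block at (205,190) in the crop. I'll lower it gently and watch the force.

```bash
python3 -m creep '[[-1,0,0,-6,0,0,0],[-1,0,0,-5,0,0,0],[-1,0,0,-3,0,0,0],[-1,0,0,0,0,0,0]]'; python3 -m creep '[[-1,0,0,-4,0,0,0],[-1,0,0,-4,0,0,0],[-1,0,0,0,0,0,0]]'
```

```text
t: 6.2
eef_pos: [0.5859, -0.359, 0.0838]
tool_rot: [-0.0, 1.0, -0.03, -0.0]
contact_force: [-0.4, -0.2, -0.6]
gripper_width: 0.266
grasp_force: 39.5
t: 6.58
eef_pos: [0.5858, -0.359, 0.0758]
tool_rot: [-0.0, 1.0, -0.03, -0.0]
contact_force: [-0.3, 0.1, -0.5]
gripper_width: 0.27
grasp_force: 39.5
```

```bash
python3 -m creep '[[-1,0,0,-7,0,0,0],[-1,0,0,-7,0,0,0],[-1,0,0,-5,0,0,0],[-1,0,0,-1,0,0,0],[-1,0,0,0,0,0,0]]'
```

```text
t: 7.2
eef_pos: [0.5862, -0.3592, 0.0563]
tool_rot: [0.0, 1.0, -0.03, 0.0]
contact_force: [-0.2, -0.6, -0.7]
gripper_width: 0.261
grasp_force: 39.5
```

```bash
python3 -m creep '[[-1,0,0,-1,0,0,0],[-1,0,0,-1.5,0,0,0],[-1,0,0,0,0,0,0]]'; python3 -m creep '[[0,0,0,0,0,0,0],[0.3,0,0,0,0,0,0],[0.3,0,0,0,0,0,0],[1,0,0,0,0,0,0],[1,0,0,0,0,0,0]]'
python3 -m creep '[[1,0,0,20,0,0,0],[1,0,0,50,0,0,0],[1,0,0,50,0,0,0.177],[1,0,0,0,0,0,0.177],[1,0,0,0,0,0,0.177]]'
python3 -m creep '[[1,-8,27,0,0,0,0.177],[1,-8,27,0,0,0,0.177],[1,-8,27,0,0,0,0.177],[1,-8,27,0,0,0,0.177],[1,-8,26.5,0,0,0,0.177]]'
python3 -m creep '[[1,0,0,0,0,0,0.177],[1,0,0,0,0,0,0.177],[1,0,0,0,0,0,0],[1,0,0,0,0,0,0]]'
python3 -c "from h import *
st();p,d=read_camera('scene');a=p[160:240,180:300,::-1]
cv2.imwrite('pics/s3.png',cv2.resize(a,None,fx=6,fy=6,interpolation=cv2.INTER_CUBIC))"
```

```text
t: 7.58
eef_pos: [0.5864, -0.3592, 0.0549]
tool_rot: [0.0, 1.0, -0.03, 0.0]
contact_force: [-2.7, 1.0, 5.8]
gripper_width: 0.266
grasp_force: 40.2
t: 8.2
eef_pos: [0.5862, -0.3591, 0.0538]
tool_rot: [0.0, 1.0, -0.03, -0.0]
contact_force: [-0.3, -0.1, 0.0]
gripper_width: 1.002
grasp_force: 0.0
t: 8.82
eef_pos: [0.5868, -0.3595, 0.1767]
tool_rot: [0.001, 0.972, 0.236, 0.001]
contact_force: [-0.5, -0.1, -1.2]
gripper_width: 1.003
grasp_force: 0.0
t: 9.45
eef_pos: [0.5462, -0.224, 0.1754]
tool_rot: [0.001, 0.777, 0.629, 0.0]
contact_force: [0.0, 0.3, 0.1]
gripper_width: 0.999
grasp_force: 0.0
t: 9.95
eef_pos: [0.5463, -0.2249, 0.1745]
tool_rot: [0.0, 0.658, 0.753, -0.0]
contact_force: [0.6, 0.0, 0.3]
gripper_width: 1.0
grasp_force: 0.0
t 9.95 p [ 546.3 -224.9  174.5] yaw 97.7 zax [ 0.001 -0.001 -1.   ] q [ 0.79  0.48 -0.66  1.78  0.34  0.99  0.13] F [0.6 0.  0.3] w 85.0 g 0.0
```

View pics/s3.png

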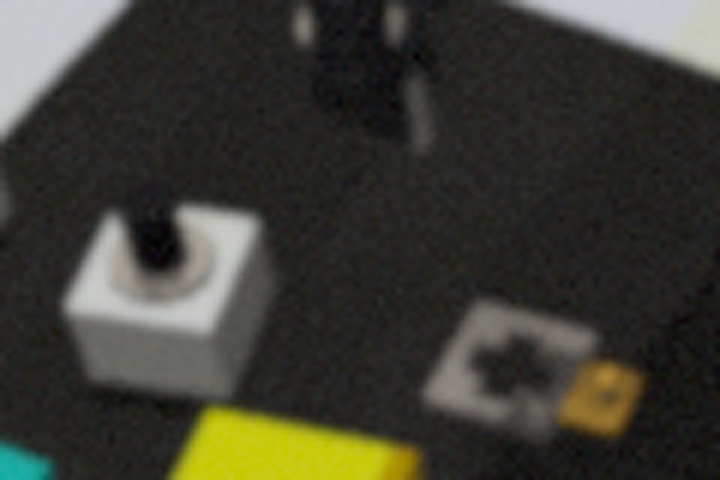

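The spindle is home in the stand, with its flange flat on the block at (160,260) in the crop. The broad deck at (515,375) is undisturbed. Next I pick up this deck.

```bash
python3 -m creep '[[1,0,0,-50,0,0,0],[1,0,0,-50,0,0,0],[1,0,0,-45,0,0,0],[1,0,0,-20,0,0,0],[1,0,0,-8,0,0,0]]'; python3 -m creep '[[1,0,0,-4,0,0,0],[0.45,0,0,0,0,0,0],[0.3,0,0,0,0,0,0],[-1,0,0,0,0,0,0],[-1,0,0,0,0,0,0]]' 30;  python3 -m creep '[[-1,0,0,0,0,0,0],[-1,0,0,0,0,0,0]]'
```

```text
t: 10.62
eef_pos: [0.5463, -0.2245, 0.0004]
tool_rot: [-0.0, 0.657, 0.754, -0.0]
contact_force: [0.4, 0.1, 0.8]
gripper_width: 1.004
grasp_force: 0.0
t: 11.25
eef_pos: [0.5469, -0.2249, -0.002]
tool_rot: [0.001, 0.656, 0.754, 0.0]
contact_force: [-1.3, -0.4, 6.1]
gripper_width: 0.622
grasp_force: 31.4
t: 11.5
eef_pos: [0.5469, -0.2249, -0.002]
tool_rot: [0.001, 0.656, 0.754, 0.0]
contact_force: [0.0, 0.2, 6.0]
gripper_width: 0.623
grasp_force: 31.4
```

```bash
python3 -m creep '[[-1,0,0,20,0,0,0],[-1,0,0,50,0,0,0],[-1,0,0,50,0,0,0],[-1,-1.7,44.2,0,0,0,-0.177],[-1,-1.7,44.2,0,0,0,-0.177]]' 50; python3 -m creep '[[-1,-1.7,44.2,0,0,0,-0.177],[-1,-1.7,44.2,0,0,0,-0.177],[-1,-1.7,44.2,0,0,0,-0.177],[-1,0,0,0,0,0,-0.177],[-1,0,0,0,0,0,-0.177]]';python3 -m creep '[[-1,0,0,0,0,0,-0.177],[-1,0,0,0,0,0,-0.177],[-1,0,0,0,0,0,-0.177],[-1,0,0,0,0,0,0],[-1,0,0,0,0,0,0]]'; python3 -m creep '[[-1,0,0,-25,0,0,0],[-1,0,0,-10,0,0,0],[-1,0,0,0,0,0,0],[-1,0,0,0,0,0,0]]'
python3 -c "from h import *
st();p,d=read_camera('scene');a=p[190:300,280:420,::-1]
cv2.imwrite('pics/s4.png',cv2.resize(a,None,fx=5,fy=5,interpolation=cv2.INTER_CUBIC))"
```

```text
t: 12.12
eef_pos: [0.5432, -0.1358, 0.1188]
tool_rot: [0.001, 0.781, 0.624, 0.001]
contact_force: [0.3, 0.5, -0.7]
gripper_width: 0.615
grasp_force: 54.9
t: 12.75
eef_pos: [0.5377, -0.0024, 0.118]
tool_rot: [-0.0, 0.973, 0.231, 0.001]
contact_force: [-0.7, -0.1, -0.4]
gripper_width: 0.612
grasp_force: 54.9
t: 13.38
eef_pos: [0.5377, -0.0034, 0.1173]
tool_rot: [-0.0, 1.0, -0.028, 0.0]
contact_force: [0.2, 0.7, -0.7]
gripper_width: 0.615
grasp_force: 54.9
t: 13.88
eef_pos: [0.5381, -0.0036, 0.0824]
tool_rot: [-0.0, 1.0, -0.03, 0.0]
contact_force: [-0.1, 0.3, -0.1]
gripper_width: 0.613
grasp_force: 54.9
t 13.88 p [538.1  -3.6  82.4] yaw -3.4 zax [ 0.001  0.    -1.   ] q [ 0.11  0.46 -0.27  1.99  0.18  0.71 -1.91] F [-0.1  0.3 -0.1] w 52.1 g 54.9
```

View pics/s4.png

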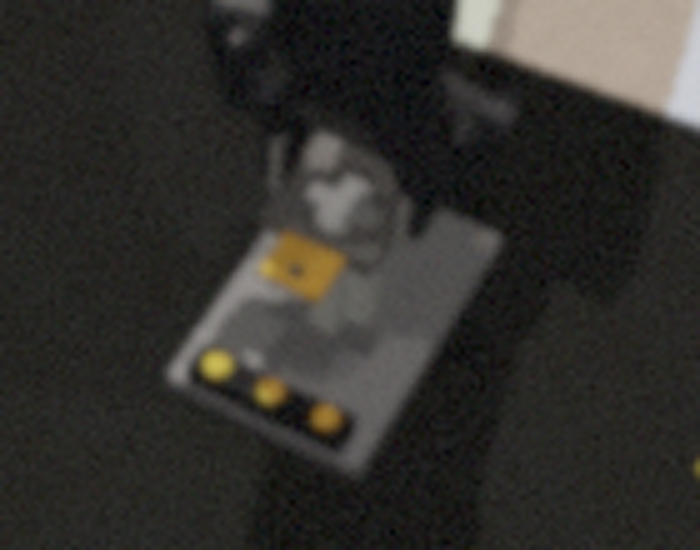

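The deck is held level with its tongue toward the screws at (300,268), and the hub top shows through its bore at (335,195). I lower it step by step.

```bash
python3 -m creep '[[-1,0,0,-10,0,0,0],[-1,0,0,-8,0,0,0],[-1,0,0,-4,0,0,0],[-1,0,0,0,0,0,0]]'; python3 -m creep '[[-1,0,0,-4,0,0,0],[-1,0,0,-4,0,0,0],[-1,0,0,-3,0,0,0],[-1,0,0,0,0,0,0]]'
```

```text
t: 14.42
eef_pos: [0.5373, -0.0036, 0.0593]
tool_rot: [0.0, 1.0, -0.03, -0.0]
contact_force: [-0.3, 0.3, -0.4]
gripper_width: 0.614
grasp_force: 54.9
t: 14.92
eef_pos: [0.5375, -0.0036, 0.0485]
tool_rot: [0.0, 1.0, -0.03, -0.0]
contact_force: [-0.0, -0.4, -0.4]
gripper_width: 0.612
grasp_force: 54.9
```

```bash
python3 -m creep '[[-1,0,0,-10,0,0,0],[-1,0,0,-12,0,0,0],[-1,0,0,-8,0,0,0],[-1,0,0,-4,0,0,0],[-1,0,0,0,0,0,0]]'; python3 -m creep '[[-1,0,0,-2.5,0,0,0],[-1,0,0,-1.5,0,0,0],[-1,0,0,0,0,0,0]]'
```

```text
t: 15.55
eef_pos: [0.5375, -0.0036, 0.0144]
tool_rot: [0.0, 1.0, -0.03, -0.0]
contact_force: [-0.7, -0.5, -1.0]
gripper_width: 0.613
grasp_force: 54.9
t: 15.92
eef_pos: [0.5377, -0.0037, 0.0108]
tool_rot: [0.0, 1.0, -0.03, 0.0]
contact_force: [-0.8, 0.5, -1.0]
gripper_width: 0.608
grasp_force: 54.9
```

```bash
cat > look.py <<'E'
from h import *
def look(ns=("scene","top")):
    for n in ns:
        p,d=read_camera(n);H,S,V=cv2.split(cv2.cvtColor(p,cv2.COLOR_RGB2HSV))
        print(n,"tongues");blobs(n,(S>110)&(V>90)&(H>15)&(H<40),.005,30)
        print(n,"plates");blobs(n,(S<60)&(V>75)&(V<190)&(cv2.GaussianBlur(V,(61,61),0)<130),.009,200)
E
python3 -m creep '[[-1,0,0,-1,0,0,0],[0.6,0,0,0,0,0,0],[1,0,0,0,0,0,0],[1,0,0,0,0,0,0],[1,0,0,30,0,0,0]]';python3 -m creep '[[1,0,0,50,0,0,0],[1,0,0,60,0,0,0],[1,0,-30,20,0,0,0],[1,0,-50,0,0,0,0],[1,0,0,0,0,0,0]]'
python3 -c "from look import *
st();look()"
```

```text
t: 16.55
eef_pos: [0.5358, -0.0037, 0.0384]
tool_rot: [0.0, 1.0, -0.03, -0.002]
contact_force: [0.7, -0.5, 0.6]
gripper_width: 0.999
grasp_force: 0.0
t: 17.18
eef_pos: [0.5372, -0.0886, 0.17]
tool_rot: [0.001, 0.999, -0.034, 0.0]
contact_force: [0.2, 0.7, 0.4]
gripper_width: 1.001
grasp_force: 0.0
t 17.18 p [537.2 -88.6 170. ] yaw -3.9 zax [ 0.    -0.002 -1.   ] q [ 0.26  0.35 -0.26  1.92  0.12  0.89 -1.7 ] F [0.2 0.7 0.4] w 85.1 g 0.0
scene tongues
scene [185.92 104.97] A 163 w [ 251.1 -682.9] rect [185.9 104.7] [16.8 12.7] 9.5
scene [226.17 252.87] A 1960 w [ 665.8 -259.2] rect [225.3 252.6] [48.4 46.3] 12.5
scene [461.32 250.32] A 68 w [412.  235.9] rect [461.5 250.5] [11.2  5.8] 26.6
scene [337.75 262.19] A 170 w [572.7 -12.2] rect [337.3 263.4] [13.4 15.7] 26.6
scene [424.64 284.3 ] A 76 w [539.9 187.6] rect [424.6 284.1] [11.6  6.7] 33.7
scene [403.01 322.56] A 175 w [650.1 176.2] rect [403.  322.5] [12.  14.8] 45.0
scene plates
scene [224.3   12.16] A 256 w [-282.1 -894.6] rect [227.8  22. ] [46.7 15.2] 81.3
scene [311.91  29.83] A 2591 w [-316.  -530.8] rect [312.   32.5] [70
[... 1977 characters left out ...]
6] A 81 w [ 294.8 -642.2] rect [583.  369.8] [10.3 14.8] 51.3
top plates
top [339.12 288.45] A 5270 w [505.7 -73.5] rect [337.9 288.6] [144.6 103.8] 80.5
top [219.15 228.35] A 381 w [663.4 218.3] rect [219.4 228.4] [22.9 22.8] 12.1
top [214.89 273.7 ] A 396 w [551.1 228.8] rect [215.  273.6] [22.9 23.1] 11.3
top [468.05 321.87] A 452 w [ 416.1 -379.5] rect [467.5 321.5] [25. 25.] 90.0
top [228.4  331.75] A 435 w [409.8 196.2] rect [228.2 331.8] [24.1 24.1] 7.1
top [367.65 418.32] A 1146 w [ 199.6 -130.1] rect [371.3 411.3] [39.7 71.4] 83.5
top [374.19 457.69] A 1681 w [ 111.  -141.7] rect [377.1 458.2] [35.7 81.6] 71.6
top [316.4  469.87] A 505 w [87.6 -6.9] rect [316.  468.5] [42. 21.] -0.0
```

All three remaining decks are where they were. On to narrow1.

```bash
python3 -m creep '[[1,2,52,0,0,0,0.178],[1,2,52,0,0,0,0.178],[1,2,52,0,0,0,0.178],[1,2,52,0,0,0,0.178],[1,2,52,0,0,0,0.178]]';python3 -m creep '[[1,2,52,0,0,0,0.178],[1,0,0,0,0,0,0.178],[1,0,0,-50,0,0,0.178],[1,0,0,-40,0,0,0],[1,0,0,0,0,0,0]]'; python3 -c "from h import *
st()"
```

```text
t: 17.9
eef_pos: [0.5468, 0.1797, 0.1698]
tool_rot: [-0.0, 0.914, 0.407, 0.0]
contact_force: [0.7, -0.2, -0.3]
gripper_width: 1.001
grasp_force: 0.0
t: 18.52
eef_pos: [0.5466, 0.2286, 0.0769]
tool_rot: [-0.001, 0.776, 0.631, -0.003]
contact_force: [0.2, -0.2, 0.6]
gripper_width: 0.998
grasp_force: 0.0
t 18.52 p [546.6 228.6  76.9] yaw 78.3 zax [-0.006 -0.002 -1.   ] q [-0.06  0.6  -0.59  1.84  0.44  0.83 -1.07] F [ 0.2 -0.2  0.6] w 84.8 g 0.0
```

```bash
python3 -m creep '[[1,3.5,0,-35,0,0,0],[1,0,0,-28,0,0,0],[1,0,0,-10,0,0,0],[1,0,0,-4.5,0,0,0],[0.45,0,0,0,0,0,0]]'; python3 -m creep '[[0.35,0,0,0,0,0,0],[-1,0,0,0,0,0,0],[-1,0,0,0,0,0,0],[-1,0,0,0,0,0,0],[-1,0,0,0,0,0,0]]' 30;python3 -c "from h import *
st()"
```

```text
t: 19.15
eef_pos: [0.5537, 0.229, 0.0034]
tool_rot: [0.0, 0.776, 0.63, 0.001]
contact_force: [0.1, 1.1, 1.1]
gripper_width: 0.817
grasp_force: 0.0
t: 19.77
eef_pos: [0.561, 0.2305, 0.008]
tool_rot: [0.003, 0.777, 0.63, 0.007]
contact_force: [6.8, -1.4, 21.5]
gripper_width: 0.005
grasp_force: 10.8
t 19.77 p [561.  230.5   8. ] yaw 78.0 zax [ 0.015  0.005 -1.   ] q [-0.11  0.7  -0.52  1.85  0.52  0.71 -1.14] F [ 6.8 -1.4 21.5] w 0.4 g 10.8
```

The fingers closed without the deck. I rise and look.

```bash
python3 -m creep '[[-0.8,0,0,30,0,0,0],[-0.5,0,0,50,0,0,0],[1,0,-40,40,0,0,0],[1,0,-60,0,0,0,0],[1,0,-60,0,0,0,0]]'; python3 -m creep '[[1,0,0,0,0,0,0],[1,0,0,0,0,0,0]]';python3 -c "from look import *
st();p,d=read_camera('scene');q,_=read_camera('top')
cv2.imwrite('pics/s5.png',cv2.resize(np.hstack([p[220:360,370:480,::-1],q[205:345,190:320,::-1]]),None,fx=3.3,fy=3.3,interpolation=cv2.INTER_CUBIC))
look()" | grep -E "^t |w \[ ?(3[89]|4|5|6)..*(1[5-9]|2[0-9]).\.|tong"
```

```text
t: 20.4
eef_pos: [0.5538, 0.0669, 0.1238]
tool_rot: [0.001, 0.776, 0.631, 0.001]
contact_force: [1.3, -0.9, -0.2]
gripper_width: 0.877
grasp_force: 0.0
t: 20.65
eef_pos: [0.5534, 0.0686, 0.1229]
tool_rot: [0.0, 0.777, 0.63, 0.001]
contact_force: [0.0, 1.2, 0.1]
gripper_width: 0.999
grasp_force: 0.0
t 20.65 p [553.4  68.6 122.9] yaw 78.1 zax [ 0.001  0.001 -1.   ] q [ 0.25  0.49 -0.62  1.9   0.37  0.86 -0.76] F [0.  1.2 0.1] w 84.9 g 0.0
scene tongues
scene [226.16 252.79] A 1952 w [ 665.7 -259.3] rect [225.5 252.6] [48.7 46.2] 12.5
scene [461.16 250.29] A 68 w [412.1 235.5] rect [461.3 250.4] [11.6  5.8] 26.6
scene [337.52 262.65] A 168 w [574.1 -12.1] rect [337.3 263.8] [12.7 16. ] 29.7
scene [322.63 262.87] A 30 w [590.  -42.8] rect [323.  262.5] [5. 6.] 90.0
scene [344.68 273.29] A 31 w [593.2  14.8] rect [345.  273.5] [5. 6.] 90.0
scene [427.17 282.27] A 71 w [532.3 191. ] rect [427. 282.] [11.7  6.5] 31.0
scene [403.31 322.61] A 170 w [649.9 176.8] rect [403.2 322.4] [12.2 14.3] 35.5
scene [164.91 200.76] A 695 w [ 601.1 -488.5] rect [169.9 198.6] [ 17.6 129.1] 47.6
scene [240.1
[... 481 characters left out ...]
20.6  334.06] A 548 w [660.6 217.9] rect [420.2 333.8] [28.6 25.3] 34.5
top tongues
top [405.84 211.71] A 1464 w [ 690.9 -245.1] rect [406.  211.6] [38.6 39. ] 76.0
top [310.8 258.6] A 101 w [581.3  -6.4] rect [310.5 258.5] [ 9. 11.] 90.0
top [229.89 279.77] A 47 w [535.4 192.9] rect [230.  279.5] [ 5. 10.] 90.0
top [212.3  329.76] A 37 w [415.7 236. ] rect [211.5 329.5] [5. 9.] 90.0
top [296.51 290.04] A 4851 w [505.   30.1] rect [292.3 281.1] [194.9 102.4] 59.3
top [213.66 277.52] A 407 w [541.8 231.9] rect [213.7 277.4] [23.3 23.2] 8.1
top [262.97 311.35] A 1159 w [456.1 112.3] rect [261.2 307.9] [89.4 17.1] 60.9
top [228.41 331.76] A 437 w [409.8 196.2] rect [228.2 331.8] [24.1 24.1] 7.1
```

View pics/s5.png

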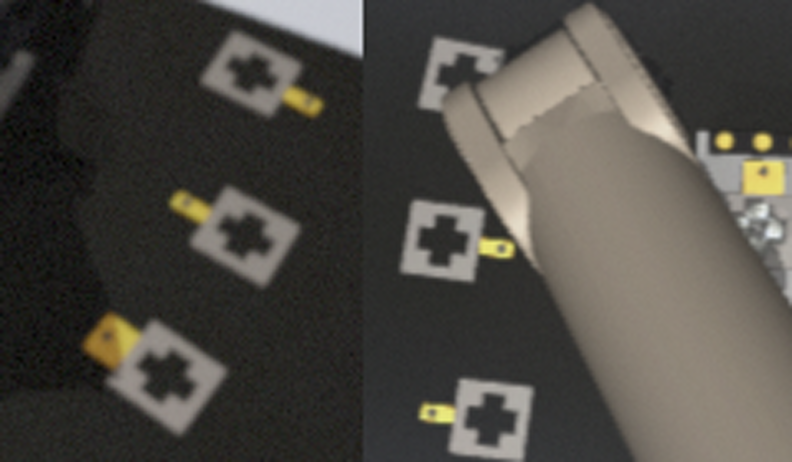

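narrow1 was nudged to about (541,232), still flat. I had read the pose before it settled, so the TCP stopped about 3 mm too high. I go again from the settled pose.

```bash
python3 -m creep '[[1,-4.1,54.4,0,0,0,0.033],[1,-4.1,54.4,0,0,0,0],[1,-4.2,54.5,-30,0,0,0],[1,0,0,-40,0,0,0],[1,0,0,-30,0,0,0]]';python3 -m creep '[[1,0,0,0,0,0,0],[1,0,0,0,0,0,0]]'; python3 -c "from h import *
st()"
```

```text
t: 21.48
eef_pos: [0.5395, 0.2339, 0.0207]
tool_rot: [-0.0, 0.765, 0.644, -0.0]
contact_force: [0.2, -0.8, 0.3]
gripper_width: 1.002
grasp_force: 0.0
t: 21.72
eef_pos: [0.5412, 0.2328, 0.0234]
tool_rot: [-0.0, 0.766, 0.643, 0.001]
contact_force: [-0.2, -0.7, 0.2]
gripper_width: 1.006
grasp_force: 0.0
t 21.73 p [541.2 232.8  23.4] yaw 80.1 zax [ 0.001  0.001 -1.   ] q [-0.09  0.67 -0.56  1.88  0.51  0.73 -1.12] F [-0.2 -0.7  0.2] w 85.5 g 0.0
```

```bash
python3 -m creep '[[1,0,-0.8,-13,0,0,0],[1,0,0,-8,0,0,0],[1,0,0,-4,0,0,0],[1,0,0,0,0,0,0],[1,0,0,0,0,0,0]]'; python3 -m creep '[[0.45,0,0,0,0,0,0],[0.35,0,0,0,0,0,0],[-1,0,0,0,0,0,0],[-1,0,0,0,0,0,0]]' 30;python3 -m creep '[[-1,0,0,0,0,0,0],[-1,0,0,0,0,0,0]]'; python3 -c "from h import *
st()"
```

```text
t: 22.35
eef_pos: [0.5409, 0.231, -0.0025]
tool_rot: [0.0, 0.766, 0.643, 0.0]
contact_force: [-0.7, -0.4, 0.6]
gripper_width: 0.998
grasp_force: 0.0
t: 22.85
eef_pos: [0.5409, 0.231, -0.0023]
tool_rot: [0.0, 0.766, 0.643, 0.0]
contact_force: [-1.7, -0.9, 5.1]
gripper_width: 0.62
grasp_force: 31.8
t: 23.1
eef_pos: [0.5409, 0.231, -0.0023]
tool_rot: [0.0, 0.766, 0.643, 0.0]
contact_force: [-1.1, -1.5, 5.2]
gripper_width: 0.622
grasp_force: 31.9
t 23.1 p [540.9 231.   -2.3] yaw 80.0 zax [ 0.  0. -1.] q [-0.11  0.71 -0.53  1.89  0.54  0.69 -1.14] F [-1.1 -1.5  5.2] w 52.9 g 31.9
```

```bash
python3 -m creep '[[-1,0,0,20,0,0,0],[-1,0,0,50,0,0,0],[-1,0,0,50,0,0,0],[-1,-0.6,-39,0,0,0,-0.182],[-1,-0.6,-39,0,0,0,-0.182]]' 50; python3 -m creep '[[-1,-0.6,-39,0,0,0,-0.182],[-1,-0.6,-39,0,0,0,-0.182],[-1,-0.6,-39,0,0,0,-0.182],[-1,-0.6,-40,0,0,0,-0.182],[-1,0,0,0,0,0,-0.182]]';python3 -m creep '[[-1,0,0,0,0,0,-0.182],[-1,0,0,-30,0,0,0],[-1,0,0,0,0,0,0],[-1,0,0,0,0,0,0],[-1,0,0,0,0,0,0]]'
python3 -c "from h import *
st()"
```

```text
t: 23.72
eef_pos: [0.5399, 0.1525, 0.1191]
tool_rot: [0.0, 0.871, 0.492, 0.001]
contact_force: [0.2, -0.5, -0.7]
gripper_width: 0.611
grasp_force: 54.1
t: 24.35
eef_pos: [0.5369, -0.0083, 0.1181]
tool_rot: [0.001, 0.998, 0.055, 0.0]
contact_force: [-0.3, 1.5, -0.6]
gripper_width: 0.61
grasp_force: 54.1
t: 24.98
eef_pos: [0.5379, -0.004, 0.0885]
tool_rot: [-0.0, 1.0, -0.03, 0.001]
contact_force: [-0.2, -0.5, 0.3]
gripper_width: 0.614
grasp_force: 54.1
t 24.98 p [537.9  -4.   88.5] yaw -3.4 zax [ 0.002  0.    -1.   ] q [ 0.11  0.45 -0.27  1.99  0.18  0.72 -1.9 ] F [-0.2 -0.5  0.3] w 52.2 g 54.1
```

```bash
python3 -m creep '[[-1,-0.4,0,-12,0,0,0],[-1,0,0,-12,0,0,0],[-1,0,0,-6,0,0,0],[-1,0,0,-6,0,0,0],[-1,0,0,0,0,0,0]]'; python3 -m creep '[[-1,0,0,-10,0,0,0],[-1,0,0,-10,0,0,0],[-1,0,0,0,0,0,0]]'
```

```text
t: 25.6
eef_pos: [0.5364, -0.0041, 0.0507]
tool_rot: [0.0, 1.0, -0.03, -0.001]
contact_force: [-0.2, -0.9, -0.2]
gripper_width: 0.61
grasp_force: 54.1
t: 25.98
eef_pos: [0.5359, -0.0041, 0.0303]
tool_rot: [0.0, 1.0, -0.03, -0.001]
contact_force: [-0.3, 0.2, 0.2]
gripper_width: 0.607
grasp_force: 54.1
```

```bash
python3 -m creep '[[-1,0,0,-6,0,0,0],[-1,0,0,-4,0,0,0],[-1,0,0,0,0,0,0]]'; python3 -m creep '[[-1,0,0,-1,0,0,0],[0.6,0,0,0,0,0,0],[1,0,0,0,0,0,0],[1,0,0,0,0,0,0],[1,0,0,0,0,0,0]]'; python3 -m creep '[[1,0,0,30,0,0,0],[1,0,0,60,0,0,0],[1,0,0,60,0,0,0.173],[1,10,22,0,0,0,0.173],[1,10,22,0,0,0,0.173]]'; python3 -m creep '[[1,0,0,0,0,0,0.173],[1,0,0,0,0,0,0],[1,0,0,0,0,0,0]]'
python3 -c "from look import *
st();look()" | grep -E "^t |w \[ ?(3[89]|4|5|6)..*(1[5-9]|2[0-9]).\.|tong"
```

```text
t: 26.35
eef_pos: [0.5365, -0.0041, 0.021]
tool_rot: [0.0, 1.0, -0.03, -0.0]
contact_force: [0.3, 0.2, -0.8]
gripper_width: 0.61
grasp_force: 54.1
t: 26.98
eef_pos: [0.5368, -0.0041, 0.0204]
tool_rot: [0.0, 1.0, -0.03, 0.0]
contact_force: [-0.0, -0.6, -0.4]
gripper_width: 1.002
grasp_force: 0.0
t: 27.6
eef_pos: [0.5574, 0.04, 0.1716]
tool_rot: [0.0, 0.973, 0.23, 0.001]
contact_force: [-0.2, -0.4, -0.8]
gripper_width: 1.0
grasp_force: 0.0
t: 27.98
eef_pos: [0.5566, 0.0394, 0.1702]
tool_rot: [0.0, 0.951, 0.309, -0.0]
contact_force: [0.1, 0.4, -0.4]
gripper_width: 1.0
grasp_force: 0.0
t 27.98 p [556.6  39.4 170.2] yaw 36.0 zax [-0. -0. -1.] q [ 0.18  0.39 -0.46  1.87  0.21  0.92 -1.32] F [ 0.1  0.4 -0.4] w 85.0 g 0.0
scene tongues
scene [226.28 252.87] A 1974 w [ 665.7 -258.9] rect [225.6 252.5] [48.8 46.6] 12.8
scene [461.36 250.41] A 69 w [412.2 236. ] rect [461.3 250.4] [11.6  5.8] 26.6
scene [337.86 262.14] A 182 w [572.4 -12. ] rect [337.9 263.7] [13.9 16.5] 26.6
scene [322.84 263.  ] A 31 w [590.1 -42.2] rect [323. 263.] [4. 6.] 90.0
scene [344.53 273.44] A 32 w [593.7  14.7] rect
[... 451 characters left out ...]
3] A 383 w [406.9 195.4] rect [445.6 241.8] [25.9 19.7] 26.6
scene [352.05 270.44] A 233 w [581.1  27.6] rect [350.  270.8] [16.  22.5] 28.6
scene [564.07 368.7 ] A 340 w [604.9 495.1] rect [564.5 366.1] [  2.2 168.3] 9.6
scene [420.52 334.12] A 565 w [660.8 217.8] rect [420.1 333.6] [29.1 25.6] 35.5
top tongues
top [405.83 211.65] A 1465 w [ 691.1 -245.1] rect [406.  211.6] [38.6 39. ] 76.0
top [311.69 258.31] A 89 w [581.9  -8.6] rect [311.  258.5] [ 9. 10.] 90.0
top [212.29 329.76] A 38 w [415.7 236. ] rect [211.5 329.5] [5. 9.] 90.0
top [293.83 302.42] A 5278 w [475.3  37.2] rect [294.9 297.1] [218.2 108.9] 64.8
top [228.33 331.8 ] A 434 w [409.7 196.4] rect [228.2 331.8] [24.1 24.1] 7.1
```

```bash
python3 -m creep '[[1,26.4,44.6,0,0,0,0.1745],[1,26.4,44.6,0,0,0,0.1745],[1,26.4,44.7,0,0,0,0.1745],[1,26.3,44.7,0,0,0,0.1745],[1,0,0,-50,0,0,0]]';python3 -m creep '[[1,0,0,-50,0,0,0],[1,0,0,-45,0,0,0],[1,0,0,0,0,0,0],[1,0,0,0,0,0,0]]'; python3 -c "from h import *
st()"
```

```text
t: 28.7
eef_pos: [0.6656, 0.2255, 0.1238]
tool_rot: [-0.0, 0.785, 0.619, 0.006]
contact_force: [0.2, -0.6, -0.4]
gripper_width: 1.0
grasp_force: 0.0
t: 29.2
eef_pos: [0.6633, 0.2191, 0.0271]
tool_rot: [0.0, 0.787, 0.617, 0.001]
contact_force: [-0.4, 0.7, 0.1]
gripper_width: 1.003
grasp_force: 0.0
t 29.2 p [663.3 219.1  27.1] yaw 76.2 zax [ 0.002  0.001 -1.   ] q [-0.06  0.79 -0.53  1.6   0.48  0.88 -1.01] F [-0.4  0.7  0.1] w 85.2 g 0.0
```

```bash
python3 -m creep '[[1,-1.2,-1.1,-16,0,0,0],[1,0,0,-9,0,0,0],[1,0,0,-4.3,0,0,0],[1,0,0,0,0,0,0],[1,0,0,0,0,0,0]]'; python3 -m creep '[[0.45,0,0,0,0,0,0],[0.35,0,0,0,0,0,0],[-1,0,0,0,0,0,0],[-1,0,0,0,0,0,0]]' 30;python3 -m creep '[[-1,0,0,0,0,0,0],[-1,0,0,0,0,0,0]]'; python3 -c "from h import *
st()"
```

```text
t: 29.82
eef_pos: [0.6613, 0.2176, -0.0037]
tool_rot: [0.0, 0.787, 0.617, 0.0]
contact_force: [-1.0, 0.6, 0.3]
gripper_width: 1.003
grasp_force: 0.0
t: 30.32
eef_pos: [0.6615, 0.2177, -0.0033]
tool_rot: [0.0, 0.787, 0.617, 0.001]
contact_force: [-0.2, -0.2, 4.4]
gripper_width: 0.625
grasp_force: 34.7
t: 30.58
eef_pos: [0.6616, 0.2178, -0.0033]
tool_rot: [0.0, 0.787, 0.617, 0.001]
contact_force: [-0.0, 0.2, 6.0]
gripper_width: 0.626
grasp_force: 35.3
t 30.57 p [661.6 217.8  -3.3] yaw 76.2 zax [ 0.001  0.001 -1.   ] q [-0.07  0.83 -0.51  1.61  0.51  0.83 -1.02] F [-0.   0.2  6. ] w 53.2 g 35.3
```

```bash
python3 -m creep '[[-1,0,0,20,0,0,0],[-1,0,0,50,0,0,0],[-1,0,0,50,0,0,0],[-1,-20.6,-37,0,0,0,0.1752],[-1,-20.6,-37,0,0,0,0.1752]]' 50; python3 -m creep '[[-1,-20.6,-37,0,0,0,0.1752],[-1,-20.6,-37,0,0,0,0.1752],[-1,-20.7,-37,0,0,0,0.1752],[-1,-20.7,-36.8,0,0,0,0.1752],[-1,0,0,0,0,0,0.1752]]';python3 -m creep '[[-1,0,0,0,0,0,0.1752],[-1,0,0,0,0,0,0.1752],[-1,0,0,-20,0,0,0.1752],[-1,0,0,0,0,0,0],[-1,0,0,0,0,0,0]]'
python3 -c "from h import *
st();p,d=read_camera('scene');a=p[190:300,280:420,::-1]
cv2.imwrite('pics/s6.png',cv2.resize(a,None,fx=5,fy=5,interpolation=cv2.INTER_CUBIC))"
```

```text
t: 31.2
eef_pos: [0.6195, 0.1429, 0.1175]
tool_rot: [0.001, 0.664, 0.747, 0.0]
contact_force: [0.5, -0.8, -1.2]
gripper_width: 0.617
grasp_force: 53.9
t: 31.82
eef_pos: [0.5353, -0.0089, 0.1159]
tool_rot: [-0.001, 0.288, 0.958, -0.002]
contact_force: [0.8, 0.1, -1.9]
gripper_width: 0.61
grasp_force: 53.9
t: 32.45
eef_pos: [0.5374, -0.0044, 0.0967]
tool_rot: [0.0, 0.031, 1.0, -0.0]
contact_force: [-0.9, 1.1, -0.9]
gripper_width: 0.612
grasp_force: 53.9
t 32.45 p [537.4  -4.4  96.7] yaw 176.4 zax [ 0. -0. -1.] q [ 0.65  0.64 -1.    1.95  0.67  0.93  0.82] F [-0.9  1.1 -0.9] w 52.0 g 53.9
```

View pics/s6.png

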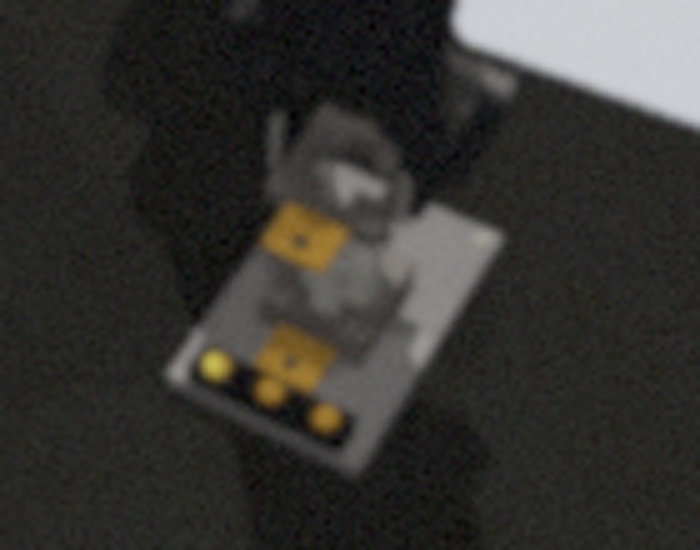

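The broad deck is lined up, its tongue at (303,238) parallel to the first one at (295,358). I lower it.

```bash
python3 -m creep '[[-1,0,0.4,-15,0,0,0],[-1,0,0,-15,0,0,0],[-1,0,0,-7,0,0,0],[-1,0,0,-6,0,0,0],[-1,0,0,0,0,0,0]]'; python3 -m creep '[[-1,0,0,-6,0,0,0],[-1,0,0,-8,0,0,0],[-1,0,0,0,0,0,0]]'; python3 -m creep '[[-1,0,0,-6,0,0,0],[-1,0,0,-4,0,0,0],[-1,0,0,0,0,0,0],[-1,0,0,0,0,0,0]]'
```

```text
t: 33.12
eef_pos: [0.5375, -0.0039, 0.0527]
tool_rot: [0.0, 0.029, 1.0, 0.0]
contact_force: [0.0, -0.5, -0.4]
gripper_width: 0.614
grasp_force: 53.9
t: 33.5
eef_pos: [0.5376, -0.0041, 0.0386]
tool_rot: [0.0, 0.029, 1.0, 0.0]
contact_force: [2.6, -0.8, -1.5]
gripper_width: 0.615
grasp_force: 53.7
t: 34.0
eef_pos: [0.5376, -0.004, 0.029]
tool_rot: [0.0, 0.029, 1.0, 0.0]
contact_force: [4.4, -0.3, -3.3]
gripper_width: 0.616
grasp_force: 53.7
```

```bash
python3 -m creep '[[-1,0,0,-2.5,0,0,0],[0.6,0,0,0,0,0,0],[1,0,0,0,0,0,0],[1,0,0,0,0,0,0],[1,0,0,30,0,0,0]]'; python3 -m creep '[[1,0,0,50,0,0,-0.164],[1,0,0,60,0,0,-0.164],[1,-25.8,40,0,0,0,-0.164],[1,-25.8,40,0,0,0,-0.164],[1,0,0,0,0,0,-0.164]]'; python3 -m creep '[[1,0,0,0,0,0,-0.164],[1,0,0,0,0,0,-0.164],[1,0,0,0,0,0,-0.164],[1,0,0,0,0,0,-0.164],[1,0,0,0,0,0,-0.164]]'; python3 -m creep '[[1,-25.8,40,0,0,0,0],[1,-25.8,40,0,0,0,0],[1,-25.6,40,-50,0,0,0],[1,0,0,0,0,0,0],[1,0,0,0,0,0,0]]'; python3 -c "from look import *
st();look()" | grep -E "^t |w \[ ?(3[89]|4).*(1[5-9]|2[0-9]).\.|tong"
```

```text
t: 34.62
eef_pos: [0.5353, -0.0043, 0.0552]
tool_rot: [-0.002, 0.029, 1.0, -0.0]
contact_force: [0.6, -0.1, -0.4]
gripper_width: 0.995
grasp_force: 0.0
t: 35.25
eef_pos: [0.4833, 0.0794, 0.167]
tool_rot: [-0.0, 0.425, 0.905, 0.0]
contact_force: [0.8, -1.2, 0.3]
gripper_width: 1.003
grasp_force: 0.0
t: 35.88
eef_pos: [0.4851, 0.076, 0.1664]
tool_rot: [-0.0, 0.753, 0.659, -0.0]
contact_force: [-0.6, -0.2, 0.3]
gripper_width: 1.003
grasp_force: 0.0
t: 36.5
eef_pos: [0.4109, 0.1919, 0.1213]
tool_rot: [0.0, 0.751, 0.661, -0.0]
contact_force: [0.1, -1.2, 0.3]
gripper_width: 0.999
grasp_force: 0.0
t 36.5 p [410.9 191.9 121.3] yaw 82.7 zax [-0. -0. -1.] q [ 0.1   0.37 -0.78  2.13  0.37  0.78 -1.05] F [ 0.1 -1.2  0.3] w 84.9 g 0.0
scene tongues
scene [461.39 250.38] A 61 w [412.1 236.1] rect [461.3 250.4] [11.7  5.3] 24.0
scene [240.01 163.35] A 318 w [ 399.2 -389.5] rect [239.9 163.7] [23.  16.5] 14.0
scene [444.   241.26] A 271 w [407.7 191.4] rect [445.4 241.5] [23.5 18.9] 31.0
top tongues
top [232.9  331.96] A 250 w [409.  185.4] rect [231. 332.] [24. 18.] 90.0
```

```bash
python3 -m creep '[[1,-2.1,4.2,-40,0,0,0],[1,0,0,-40,0,0,0],[1,0,0,-20,0,0,0],[1,0,0,0,0,0,0],[1,0,0,0,0,0,0]]'; python3 -c "from h import *
st()"
```

```text
t: 37.22
eef_pos: [0.4099, 0.1964, 0.0222]
tool_rot: [0.0, 0.751, 0.66, 0.001]
contact_force: [0.5, 0.2, 0.8]
gripper_width: 1.001
grasp_force: 0.0
t 37.23 p [409.9 196.4  22.2] yaw 82.6 zax [ 0.002  0.001 -1.   ] q [-0.05  0.54 -0.64  2.19  0.59  0.59 -1.26] F [0.5 0.2 0.8] w 85.1 g 0.0
```

```bash
python3 -m creep '[[1,-0.6,0,-12,0,0,0],[1,0,0,-8,0,0,0],[1,0,0,-4.2,0,0,0],[1,0,0,0,0,0,0],[1,0,0,0,0,0,0]]'; python3 -m creep '[[0.45,0,0,0,0,0,0],[0.35,0,0,0,0,0,0],[-1,0,0,0,0,0,0],[-1,0,0,0,0,0,0]]' 30;python3 -m creep '[[-1,0,0,0,0,0,0],[-1,0,0,0,0,0,0]]'; python3 -c "from h import *
st()"
```

```text
t: 37.85
eef_pos: [0.4082, 0.1966, -0.0029]
tool_rot: [-0.0, 0.751, 0.66, 0.0]
contact_force: [0.8, 0.1, -0.5]
gripper_width: 0.999
grasp_force: 0.0
t: 38.35
eef_pos: [0.4083, 0.1965, -0.0027]
tool_rot: [0.0, 0.751, 0.66, 0.0]
contact_force: [-0.9, -0.7, 6.6]
gripper_width: 0.622
grasp_force: 31.1
t: 38.6
eef_pos: [0.4083, 0.1965, -0.0027]
tool_rot: [0.0, 0.751, 0.66, 0.0]
contact_force: [-1.5, -1.0, 5.8]
gripper_width: 0.622
grasp_force: 31.2
t 38.6 p [408.3 196.5  -2.7] yaw 82.7 zax [ 0. -0. -1.] q [-0.09  0.58 -0.59  2.2   0.64  0.54 -1.31] F [-1.5 -1.   5.8] w 52.9 g 31.2
```

```bash
python3 -m creep '[[-1,0,0,20,0,0,0],[-1,0,0,50,0,0,0],[-1,0,0,50,0,0,0],[-1,25.8,-40.1,0,0,0,0.1639],[-1,25.8,-40.1,0,0,0,0.1639]]' 50; python3 -m creep '[[-1,25.8,-40.1,0,0,0,0.1639],[-1,25.8,-40.1,0,0,0,0.1639],[-1,25.9,-40.1,0,0,0,0.1639],[-1,0,0,0,0,0,0.1639],[-1,0,0,0,0,0,0.1639]]';python3 -m creep '[[-1,0,0,0,0,0,0.1639],[-1,0,0,0,0,0,0.1639],[-1,0,0,-20,0,0,0.1639],[-1,0,0,0,0,0,0],[-1,0,0,0,0,0,0]]'
python3 -c "from h import *
st()"
```

```text
t: 39.22
eef_pos: [0.4607, 0.1156, 0.1179]
tool_rot: [0.001, 0.63, 0.776, 0.001]
contact_force: [0.1, -0.3, -0.2]
gripper_width: 0.615
grasp_force: 54.5
t: 39.85
eef_pos: [0.5372, -0.005, 0.1166]
tool_rot: [-0.0, 0.271, 0.963, 0.0]
contact_force: [-0.1, 0.0, -0.9]
gripper_width: 0.612
grasp_force: 54.5
t: 40.48
eef_pos: [0.5373, -0.0039, 0.0973]
tool_rot: [-0.0, 0.031, 1.0, 0.0]
contact_force: [0.2, 0.4, -0.1]
gripper_width: 0.611
grasp_force: 54.5
t 40.48 p [537.3  -3.9  97.3] yaw 176.4 zax [-0.  0. -1.] q [ 0.68  0.66 -1.05  1.95  0.71  0.95  0.79] F [ 0.2  0.4 -0.1] w 52.0 g 54.5
```

```bash
python3 -m creep '[[-1,0,0,-15,0,0,0],[-1,0,0,-15,0,0,0],[-1,0,0,-7,0,0,0],[-1,0,0,-6,0,0,0],[-1,0,0,0,0,0,0]]'; python3 -m creep '[[-1,0,0,-6,0,0,0],[-1,0,0,-6,0,0,0],[-1,0,0,-3,0,0,0],[-1,0,0,0,0,0,0],[-1,0,0,0,0,0,0]]'
```

```text
t: 41.1
eef_pos: [0.5375, -0.0039, 0.0538]
tool_rot: [0.0, 0.03, 1.0, 0.0]
contact_force: [-0.2, 0.3, 0.3]
gripper_width: 0.614
grasp_force: 54.5
t: 41.72
eef_pos: [0.5377, -0.0041, 0.0391]
tool_rot: [0.0, 0.03, 1.0, 0.0]
contact_force: [3.3, -0.1, -1.6]
gripper_width: 0.611
grasp_force: 54.3
```

```bash
python3 -m creep '[[-1,0,0,-2,0,0,0],[0.6,0,0,0,0,0,0],[1,0,0,0,0,0,0],[1,0,0,0,0,0,0],[1,0,0,30,0,0,0]]'; python3 -m creep '[[1,0,0,50,0,0,0],[1,0,0,50,0,0,0],[1,8,-59.2,0,0,0,0],[1,8,-59.2,0,0,0,0],[1,8,-59.2,0,0,0,0]]'; python3 -m creep '[[1,8,-59.2,0,0,0,0],[1,8,-59.2,0,0,0,0],[1,8,-59.2,0,0,0,0],[1,0,0,0,0,0,0],[1,0,0,0,0,0,0]]'; python3 -c "from h import *
st();p,d=read_camera('scene');a=p[190:300,280:420,::-1];q=read_camera('top')[0][235:315,270:350,::-1]
cv2.imwrite('pics/s7.png',np.hstack([cv2.resize(a,None,fx=3.4,fy=3.4,interpolation=cv2.INTER_CUBIC)[:320],cv2.resize(q,None,fx=4,fy=4,interpolation=cv2.INTER_CUBIC)]))"
```

```text
t: 42.35
eef_pos: [0.5353, -0.0044, 0.0656]
tool_rot: [-0.002, 0.03, 1.0, -0.0]
contact_force: [0.4, -0.4, 0.2]
gripper_width: 1.002
grasp_force: 0.0
t: 42.98
eef_pos: [0.5611, -0.1836, 0.1671]
tool_rot: [-0.0, 0.03, 1.0, -0.0]
contact_force: [0.8, 0.5, -0.3]
gripper_width: 0.997
grasp_force: 0.0
t: 43.6
eef_pos: [0.585, -0.3584, 0.1666]
tool_rot: [-0.0, 0.03, 1.0, 0.001]
contact_force: [0.0, 0.8, -0.0]
gripper_width: 0.997
grasp_force: 0.0
t 43.6 p [ 585.  -358.4  166.6] yaw 176.6 zax [-0.     0.001 -1.   ] q [ 1.1   0.78 -1.03  1.53  0.69  1.23  1.47] F [ 0.   0.8 -0. ] w 84.7 g 0.0
```

View pics/s7.png

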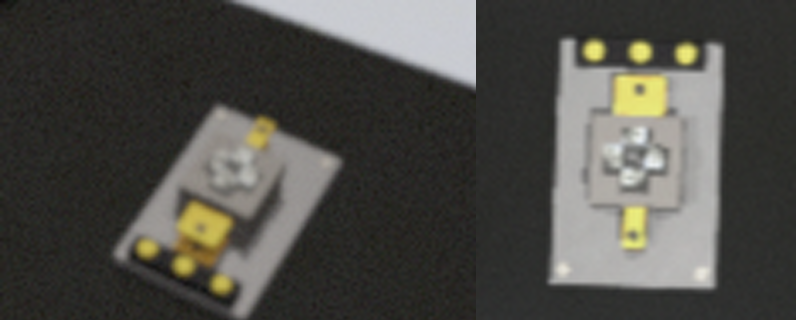

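The stack is neat: the broad tongue at (640,92) points to the terminal block and the narrow one at (633,228) points away. I check its height by depth and pick up the spindle.

```bash
python3 -c "from h import *
p,d=read_camera('top');M=camera_params('top')['cam_to_world'][:3,:3]
for nm,us,vs in (('NW',(297,303),(264,269)),('SW',(297,303),(279,284)),('NE',(315,319),(264,269)),('SE',(315,319),(279,284)),('base',(296,304),(292,300))):
    z=[]
    for u in range(*us):
        for v in range(*vs):
            o,r=ray('top',u,v)
            z.append(o[2]+r[2]*d[v,u])
    print(nm,np.round(np.median(z)*1000,1))
"
python3 -m creep '[[1,1.2,-0.7,-40,0,0,0],[1,0,0,-35,0,0,0],[1,0,0,-25,0,0,0],[1,0,0,-10,0,0,0],[1,0,0,0,0,0,0]]'; python3 -m creep '[[1,0,0,-2,0,0,0],[1,0,0,0,0,0,0]]'
```

```text
NW 44.1
SW 45.5
NE 46.4
SE 46.1
base 10.3
t: 44.38
eef_pos: [0.5867, -0.3596, 0.0571]
tool_rot: [0.0, 0.03, 1.0, 0.0]
contact_force: [-0.2, 0.5, 0.4]
gripper_width: 1.003
grasp_force: 0.0
t: 44.62
eef_pos: [0.587, -0.3602, 0.056]
tool_rot: [0.001, 0.03, 1.0, -0.0]
contact_force: [-0.1, 0.2, -0.2]
gripper_width: 1.0
grasp_force: 0.0
```

The stack is 36 mm above the base top, so every deck is seated. I grip the spindle.

```bash
python3 -m creep '[[1,-0.7,1,-1,0,0,0],[1,0,0,0,0,0,0],[-0.2,0,0,0,0,0,0],[-1,0,0,0,0,0,0],[-1,0,0,0,0,0,0]]' 30; python3 -m creep '[[-1,0,0,0,0,0,0],[-1,0,0,0,0,0,0],[-1,0,0,0,0,0,0]]' 40; python3 -c "from h import *
st()"
```

```text
t: 45.25
eef_pos: [0.5858, -0.359, 0.054]
tool_rot: [0.0, 0.03, 1.0, 0.0]
contact_force: [-0.2, -0.1, 0.5]
gripper_width: 0.375
grasp_force: 0.0
t: 45.62
eef_pos: [0.5859, -0.359, 0.0541]
tool_rot: [0.0, 0.03, 1.0, -0.0]
contact_force: [1.0, -0.2, 1.5]
gripper_width: 0.262
grasp_force: 39.2
t 45.62 p [ 585.9 -359.    54.1] yaw 176.6 zax [ 0. -0. -1.] q [ 1.06  0.89 -0.94  1.6   0.8   1.07  1.4 ] F [ 1.  -0.2  1.5] w 22.3 g 39.2
```

```bash
python3 -m creep '[[-1,0,0,15,0,0,0],[-1,0,0,40,0,0,0],[-1,0,0,40,0,0,0],[-1,-7.9,59.2,0,0,0,0],[-1,-7.9,59.2,0,0,0,0]]'; python3 -m creep '[[-1,-7.9,59.2,0,0,0,0],[-1,-7.9,59.2,0,0,0,0],[-1,-7.9,59.2,0,0,0,0],[-1,-8,59.3,0,0,0,0],[-1,0,0,0,0,0,0]]'; python3 -m creep '[[-1,0,0,-20,0,0,0],[-1,0,0,-5,0,0,0],[-1,0,0,0,0,0,0],[-1,0,0,0,0,0,0]]'; python3 -c "from h import *
st()"
```

```text
t: 46.25
eef_pos: [0.57, -0.2395, 0.1504]
tool_rot: [0.001, 0.031, 1.0, -0.0]
contact_force: [1.1, 0.7, -0.5]
gripper_width: 0.266
grasp_force: 39.5
t: 46.88
eef_pos: [0.5374, 0.0025, 0.1508]
tool_rot: [0.001, 0.025, 1.0, 0.001]
contact_force: [0.3, -0.3, -0.3]
gripper_width: 0.269
grasp_force: 39.6
t: 47.38
eef_pos: [0.5384, -0.0042, 0.124]
tool_rot: [-0.0, 0.031, 1.0, 0.0]
contact_force: [0.3, 0.5, -1.2]
gripper_width: 0.267
grasp_force: 39.6
t 47.38 p [538.4  -4.2 124. ] yaw 176.5 zax [-0.  0. -1.] q [ 0.7   0.63 -1.08  1.93  0.67  1.    0.82] F [ 0.3  0.5 -1.2] w 22.7 g 39.6
```

```bash
python3 -m creep '[[-1,0,0.3,-8,0,0,0],[-1,0,0,-5,0,0,0],[-1,0,0,-4,0,0,0],[-1,0,0,-3,0,0,0],[-1,0,0,0,0,0,0]]'; python3 -m creep '[[-1,0,0,-4,0,0,0],[-1,0,0,-4,0,0,0],[-1,0,0,0,0,0,0]]'
```

```text
t: 48.0
eef_pos: [0.5381, -0.0033, 0.1038]
tool_rot: [-0.0, 0.03, 1.0, 0.0]
contact_force: [0.0, 0.1, -0.8]
gripper_width: 0.271
grasp_force: 39.6
t: 48.38
eef_pos: [0.538, -0.0034, 0.0956]
tool_rot: [-0.0, 0.03, 1.0, -0.0]
contact_force: [0.5, -0.9, -0.8]
gripper_width: 0.264
grasp_force: 39.6
```

Tip is in the bore (51 mm, below the 64 mm hub top) with no force. I lower it home.

```bash
python3 -m creep '[[-1,0,0,-7,0,0,0],[-1,0,0,-7,0,0,0],[-1,0,0,-4,0,0,0],[-1,0,0,-2,0,0,0],[-1,0,0,0,0,0,0]]'; python3 -m creep '[[-1,0,0,-1.5,0,0,0],[-1,0,0,-1.5,0,0,0],[-1,0,0,0,0,0,0]]'
```

```text
t: 49.0
eef_pos: [0.5382, -0.0033, 0.0759]
tool_rot: [-0.0, 0.03, 1.0, 0.0]
contact_force: [0.1, -0.1, -0.7]
gripper_width: 0.265
grasp_force: 39.6
t: 49.38
eef_pos: [0.5384, -0.0033, 0.0731]
tool_rot: [0.0, 0.03, 1.0, 0.0]
contact_force: [-0.0, -0.1, 0.4]
gripper_width: 0.264
grasp_force: 39.8
```

```bash
python3 -m creep '[[-1,0,0,-0.5,0,0,0],[0,0,0,0,0,0,0],[0.4,0,0,0,0,0,0],[1,0,0,0,0,0,0],[1,0,0,0,0,0,0]]'; python3 -m creep '[[1,0,0,25,0,0,0],[1,0,0,50,0,0,0],[1,0,-50,40,0,0,0],[1,0,-60,0,0,0,0],[1,0,-60,0,0,0,0]]'; python3 -m creep '[[1,0,-60,0,0,0,0],[1,0,0,0,0,0,0],[1,0,0,0,0,0,0],[1,0,0,0,0,0,0]]'; python3 -c "from h import *
st();p,d=read_camera('scene');a=p[190:300,280:420,::-1];q,d=read_camera('top');k=q[235:315,270:350,::-1]
cv2.imwrite('pics/s8.png',np.hstack([cv2.resize(a,None,fx=3.4,fy=3.4,interpolation=cv2.INTER_CUBIC)[:320],cv2.resize(k,None,fx=4,fy=4,interpolation=cv2.INTER_CUBIC)]))
o,r=ray('top',308,272);print('knob top z',o[2]+r[2]*np.median(d[271:274,307:310]))"
```

```text
t: 50.0
eef_pos: [0.5382, -0.0033, 0.0724]
tool_rot: [-0.0, 0.03, 1.0, 0.0]
contact_force: [-0.3, 0.1, 0.0]
gripper_width: 1.0
grasp_force: 0.0
t: 50.62
eef_pos: [0.5384, -0.174, 0.1874]
tool_rot: [0.001, 0.03, 1.0, -0.0]
contact_force: [0.8, -0.5, 0.3]
gripper_width: 0.999
grasp_force: 0.0
t: 51.12
eef_pos: [0.5385, -0.2302, 0.1868]
tool_rot: [0.0, 0.028, 1.0, 0.0]
contact_force: [-0.8, -0.3, 0.4]
gripper_width: 0.998
grasp_force: 0.0
t 51.12 p [ 538.5 -230.2  186.8] yaw 176.7 zax [ 0.  0. -1.] q [ 1.09  0.63 -1.12  1.77  0.62  1.15  1.29] F [-0.8 -0.3  0.4] w 84.9 g 0.0
knob top z 0.10140203594563779
```

View pics/s8.png

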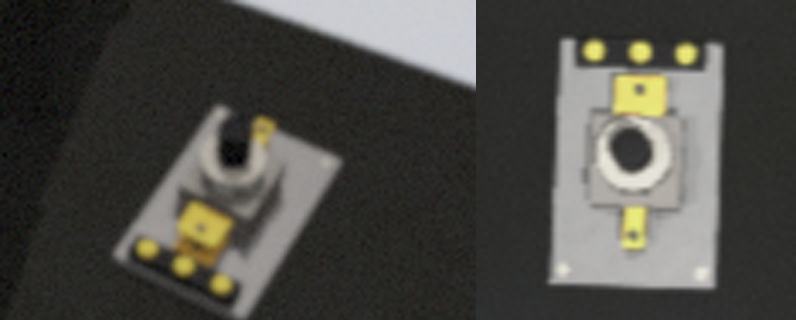

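The spindle is home, knob at (632,148) with its top at z = 101 mm as required, the stack is intact and the robot is clear.

```bash
python3 -c "from station import *
print(hand_in())"
```

```text
the job is handed in; nothing more can be done
None
```

The switch is rebuilt and handed in: all four decks present are stacked alternating on the hub and the spindle is back home in its bore, by my camera checks; the hand-in returned no verdict.

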